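Raise the dust hood window to the mark

TASK

With the fingertips, push the dust hood's sliding window up from beneath its blue lip until its red arrow points into the green clip on the side rail, then take the fingers away and leave it there. Only push: do not pinch the lip, do not shift the green clip, and leave the watch movement, jar, loupe, tweezers, screwdriver, parts tray and press where they are.

Things in the scene. Friction and masses are not known exactly. Their poses are not given: they have to be found in the camera images.
- hood: fixed pale dust hood, 380 x 380 x 340 mm. Origin: centre of its underside on the bench; x to its back, y to its left, z up. Its front (-x side) slopes back at 45 degrees, rising from the sill at x -180, z 50 mm. The window slides up the slope between two 35 mm rails at y +-170 mm, 8 mm proud of the glass. Inner floor 30 mm high. Under the lip the front is open: a finger may pass the glass plane
- window (a joint): how far the window is pushed up along the slope, m: 0 shut on the sill, 0.21 fully up. It is counterweighted: it stays where it is left, takes about 1 to 5 N along the slope to move either way and does not coast
- lip_under (a point): middle of the lip's underside, 18 mm out from the glass. The lip is the blue ledge at the window's lower edge: 285 mm wide, 12 mm thick along the slope, 36 mm out from the glass. Axes: x square to the glass, into the hood (45 degrees down), y along the lip to the hood's left, z up the slope, the way the window moves
- arrow (a point): tip of the red arrow at the left end of the lip, on the window: 160 mm to the left of mid width, 11.5 mm out from the glass and 6 mm above the lip's underside. Axes as for point lip_under
- mark (a point): inner edge, at mid height, of the green clip on the left rail, 6 mm left of the arrow tip. The clip is 16 mm tall along the slope, has a white line across its middle and stands 15 mm out from the glass. Axes as for point lip_under: the window is at the mark when arrow and mark agree along that z
- mark_clip (a joint): where the green clip is set along the rail, m: the value of joint window at which the arrow points at the clip's middle. It can be shifted by about 8 N
- movement: a round grey holder, 48 mm across and 19 mm high, with a brass watch movement on it, standing on the floor inside the hood. Origin: centre of its underside
- jar: a small amber jar, 36 mm across and 45 mm high, on the floor inside the hood. Origin: centre of its underside
- loupe: a black eye loupe, 34 mm across and 32 mm high, on the bench in front of the hood. Origin: centre of its underside
- tweezers: steel tweezers, 118 mm long and 7 mm high, lying on the bench in front of the hood. Origin: centre of its underside
- screwdriver: a small screwdriver, about 110 mm long, lying to the right of the hood. Origin: centre of its underside
- parts_tray: a white parts tray, 80 x 110 x 18 mm, to the right of the hood. Origin: centre of its underside
- press: a sage-green hand press, 110 x 75 mm foot, 200 mm high, to the left of the hood. Origin: centre of its underside

How it is judged:
On the way:
1. the fingers push the window up (at least 20 mm) from beneath the lip (contact force between the fingers and window_c1 above 0.5 N and distance of arrow from where it was at the start of the episode above 0.02 m), for 0.1 s.
At the end, for the whole second after the job is handed in: the red arrow stands within the 16 mm height of the green clip (within 8 mm of its middle along the slope), the window is at rest, the clip is where it was (5 mm) and every loose thing is within 20 mm of where it stood (z of arrow in the frame of mark between -0.008 and 0.008 m and velocity of joint window between -0.005 and 0.005 m/s and distance of mark from where it was at the start of the episode below 0.005 m and distance of each of movement, jar, loupe, tweezers, screwdriver, parts_tray, press from where it was at the start of the episode below 0.02 m); the robot touches nothing.
It fails at once if the lip is pinched: fingers press on its underside and its top at once (over 2 N each) (contact force between the fingers and window_c1 above 2 N and contact force between the fingers and window_c2 above 2 N).
It fails at once if the green clip is shifted by more than 5 mm (distance of mark from where it was at the start of the episode above 0.005 m).
It fails at once if the watch movement, jar, loupe, tweezers, screwdriver, parts tray or press is lifted or moved by more than 20 mm (distance of any of movement, jar, loupe, tweezers, screwdriver, parts_tray, press from where it was at the start of the episode above 0.02 m).
It also fails if it takes over 32 s, if anything falls off the work surface, if the arm or the gripper's body presses on something with over 40 N, if the wrist force passes 120 N, or if a joint passes its speed limit or range.

ROBOT

A 7-joint arm with a two-finger parallel gripper is mounted at the origin on the work surface. World frame = base frame: x ahead of the robot, y to its left, z up, the work surface at z = 0. Lengths are in m, angles in rad, forces in N, time in s.
With the tool pointing down it reaches from about 0.4 to 0.85 m from the base axis. Payload 10.4 kg.
Tool frame: the origin (TCP) lies between the finger pads; the fingertips stand 25 mm ahead of it and the grasp point (between the pads) lies 6 mm ahead of it; x points along the fingers, y is the direction in which the jaws open and shut, and the axes are right-handed (so a half turn about x gives the same grasp; the last joint's range is limited). The gripper opens to 87 mm and grips with 3 to 60 N. Pads are 19 mm wide; open, the fingers measure 117 mm over their backs; the gripper's body (75 mm by 190 mm) begins 51 mm behind the grasp point.
Start: joints at [-1.132, 0.332, -0.065, 1.46, 0.022, 1.35, -0.088], TCP at [0.278, 0.56, 0.219] pointing down, gripper open.
Joint ranges: [-2.6, 2.6], [-0.5, 2.12], [-1.47, 1.34], [0.16, 2.42], [-1.27, 4.41], [0.06, 2.06], [-2.6, 2.6]. Speed limits (rad/s): [2.22, 2.22, 2.79, 2.79, 3.14, 3.14, 3.14].

INTERFACE

Orientations are given as a unit quaternion [x, y, z, w].
In Python, from bench import r gives the robot as it stands.
- The arm moves only by the shell command python3 -m pendant 'ROWS' [FORCE]. ROWS is JSON, a list of rows, each an object with "translation": the shift along the world's x, y, z in cm, a list of three; "angular": the turn, a rotation vector about the world's x, y, z in degrees, a list of three; "hand": the opening, from -1 (shut) to 1 (fully open). In form: [{"translation": [dx, dy, dz], "angular": [wx, wy, wz], "hand": hand}, ...]. A call has 1 to 20 rows; each row shifts and turns the commanded pose from where the row before left it; what a row does not reach is not made up. A row lasts 1/10 s, in which the tool goes at most 50 mm and 8.59 degrees, less where a joint would pass 70% of its speed; a pose out of reach is approached as far as the arm can. A call is refused whole if a number of a shift passes 5 or a number of a turn 8.59, either way. A call with a gripper value outside its range is refused whole. The fingers move at their own pace and stop on an object; FORCE is the grip in N (left out, the last holds). Time passes only in rows, so rows that do not move let the fingers close. It gives the time, the measured TCP pose, the force and the opening at its end, in the units of the state.
- r.read_state(): the state, without advancing time (a new reading comes with each control period).
- r.camera(name): name is "side" or "top" or "wrist"; returns the picture (480x640x3 uint8, red, green, blue); there is no depth.
- r.camera_info(name): a dict with "fx", "fy", "cx", "cy" (pixels), "rvec" (rotation vector, rad) and "tvec" (3), from world to camera coordinates, as OpenCV has them; the wrist camera has in their place "mount" (4x4, takes a point from camera to tool coordinates, whose origin is the TCP and whose axes are the tool frame's). Camera axes: x right, y down, z forward; pixel columns grow to the right and rows downward; lengths in m; the calibration is good to about 2 mm. A picture is of the moment at which its call begins: read the wrist's pose just before it. camera_info takes no time and is no camera call.
- r.close_job(): hands the job in, once; it reports no verdict.
Trained networks look in the newest picture that a camera, given by its name, has taken for a name from the list of things; names that differ only in an ending like _2 or _b are one class to them, and where a whole thing is asked for, a point or a joint stands for the part that bears it (a point fixed in the world has none). Each returns a list of dicts, best first, with "confidence" (0 to 1); they miss things now and then, are a little off and sometimes report something else, mostly with a low value. They report only what shows in the picture. A call takes as long as a camera call.
- r.find_in(camera, name): "point" ([row, column] in pixels, amid what is visible of it).
- r.mark_of(camera, name): "point" ([row, column] in pixels: a listed point, or the origin of a listed thing).
The state is a dict: "time": time; "joint_positions": joint angles; "joint_vel": joint speeds; "joint_torque": joint torques, N m; "ee_pos": TCP position; "eef_rot": TCP orientation; "ft_force": force on the tool from outside, world axes, zero at the start; "torque": the same for the moment, N m; "width": finger opening in m.
Only numpy, scipy, OpenCV 4.12 (cv2) and the standard library are available. Lean on these libraries where they do the work, as an engineer would, in place of code of your own. Each camera call takes 0.05 s, during which the arm holds its last target.

## Working session

There is one attempt and no reset: what is moved stays moved. The work goes in short steps, Python scripts to look and compute and a shell command to move; the robot and the scene stay as the last step left them, time stands still between calls to the robot, and variables do not carry over. Pictures are saved under pics/ and viewed, and the job is handed in when it is done.

```bash
mkdir -p pics; ls; cat > h.py <<'E'
import numpy as np, cv2
from scipy.spatial.transform import Rotation as R
from bench import r
def save(cam,n):
    im=r.camera(cam); cv2.imwrite(f'pics/{n}.png',im[:,:,::-1]); return im
E
python3 - <<'E'
from h import *
s=r.read_state(); print({k:np.round(v,3) for k,v in s.items()})
for c in ['side','top','wrist']:
    save(c,c+'0'); print(c,r.camera_info(c))
for c in ['side','top']:
    for n in ['hood','lip_under','arrow','mark','loupe','tweezers','movement','jar','press']:
        print(c,n,[(np.round(d['point'],1),round(d['confidence'],2)) for d in r.mark_of(c,n)[:2]])
print(r.read_state()['time'])
E
```

```text
pics
{'time': np.float64(0.0), 'joint_positions': array([-1.132,  0.333, -0.065,  1.461,  0.022,  1.35 , -0.088]), 'joint_vel': array([-0.001, -0.   , -0.   , -0.   , -0.001, -0.003,  0.   ]), 'joint_torque': array([-1.0000e-03, -6.2325e+01,  2.4000e-02, -3.8989e+01, -6.2000e-02,
        4.0000e-02,  0.0000e+00]), 'ee_pos': array([0.278, 0.559, 0.218]), 'eef_rot': array([ 0.161,  0.688, -0.162,  0.688]), 'ft_force': array([-0.035, -0.847,  0.803]), 'torque': array([ 0.028, -0.017, -0.007]), 'width': np.float64(0.087)}
side {'fx': 478.01215231452665, 'fy': 478.01215231452665, 'cx': 318.66570494394745, 'cy': 238.86673901099982, 'rvec': array([ 1.47845451,  2.52777442, -0.43733858]), 'tvec': array([ 0.30727389, -0.45304828,  1.17139796])}
top {'fx': 519.5842028768583, 'fy': 519.5842028768583, 'cx': 320.8596813382544, 'cy': 238.68798275049227, 'rvec': array([ 2.15293302, -2.13761015,  0.12408541]), 'tvec': array([0.01265861, 0.61952484, 1.11583278])}
wrist {'fx': 369.73615821508065, 'fy': 369.73615821508065, 'cx': 322.4744821863472, 'cy': 241.87732660981828, 'mount': array([[-1.76793161e
[... 320 characters left out ...]
}
side hood []
side lip_under [(array([212.2, 344.8]), 0.59), (array([330.5, 519.8]), 0.18)]
side arrow [(array([264.6, 409.2]), 0.61)]
side mark [(array([286.3, 397.2]), 0.62)]
side loupe [(array([183. , 328.1]), 0.6)]
side tweezers [(array([230.9, 393.1]), 0.54)]
side movement []
side jar []
side press [(array([330.2, 520.8]), 0.76), (array([285.5, 396.4]), 0.7)]
top hood []
top lip_under [(array([272.9, 332.5]), 0.66)]
top arrow [(array([260.2, 254.7]), 0.85)]
top mark [(array([219.2, 253. ]), 0.48)]
top loupe [(array([315.6, 361.5]), 0.52)]
top tweezers [(array([304.2, 284.7]), 0.63), (array([313.5, 362.2]), 0.47)]
top movement []
top jar []
top press [(array([273.8, 151.5]), 0.95)]
1.05
```

View pics/side0.png

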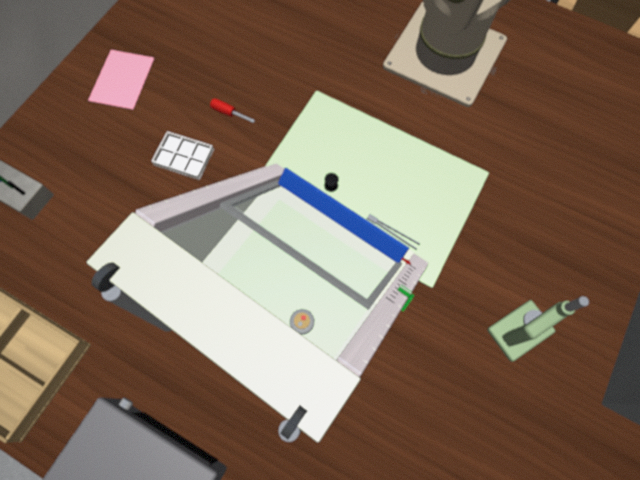

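View pics/top0.png

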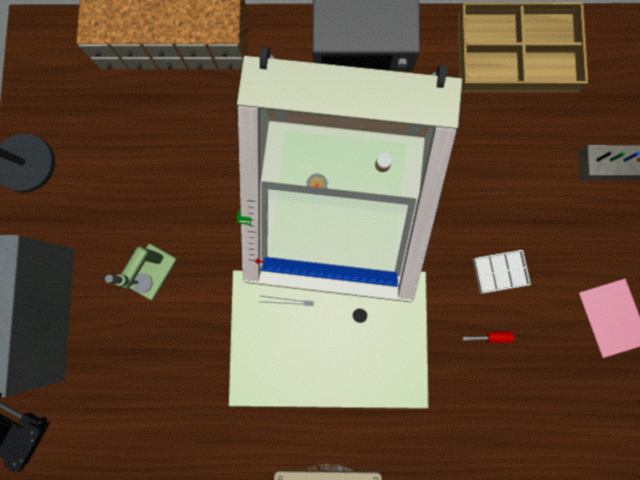

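View pics/wrist0.png

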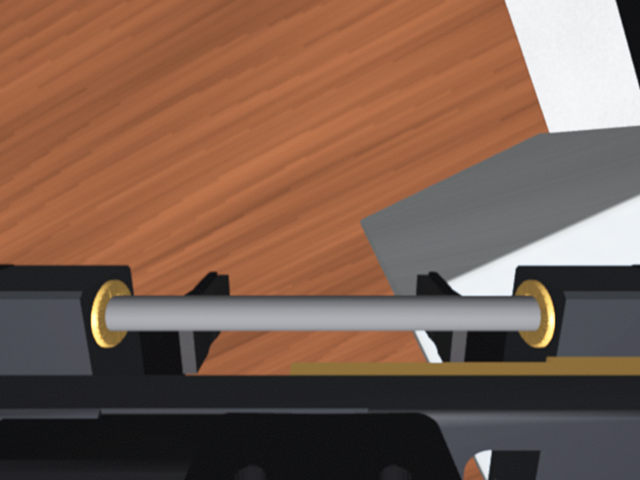

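```bash
python3 - <<'E'
import cv2
a=cv2.imread('pics/top0.png'); cv2.imwrite('pics/top0c.png',cv2.resize(a[190:310,230:420],None,fx=4,fy=4,interpolation=cv2.INTER_CUBIC))
a=cv2.imread('pics/side0.png'); cv2.imwrite('pics/side0c.png',cv2.resize(a[160:310,270:450],None,fx=4,fy=4,interpolation=cv2.INTER_CUBIC))
a=cv2.imread('pics/top0.png'); cv2.imwrite('pics/top0d.png',cv2.resize(a[40:140,225:475],None,fx=3,fy=3,interpolation=cv2.INTER_CUBIC))
E
```

```text
(no output)
```

View pics/top0c.png

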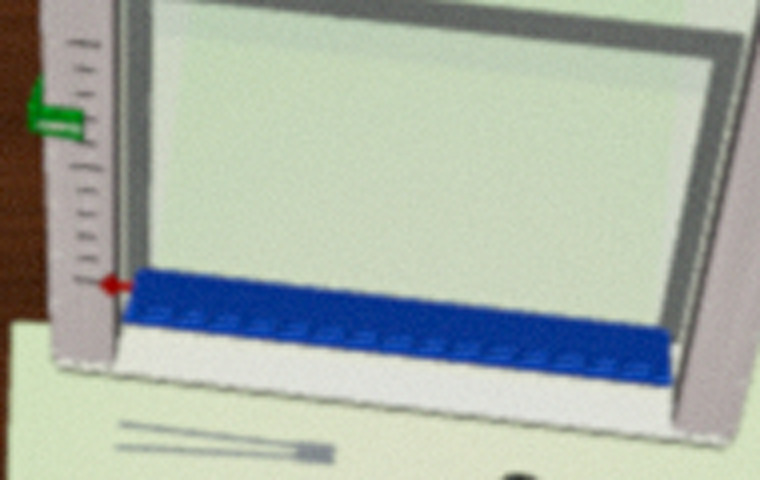

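View pics/side0c.png

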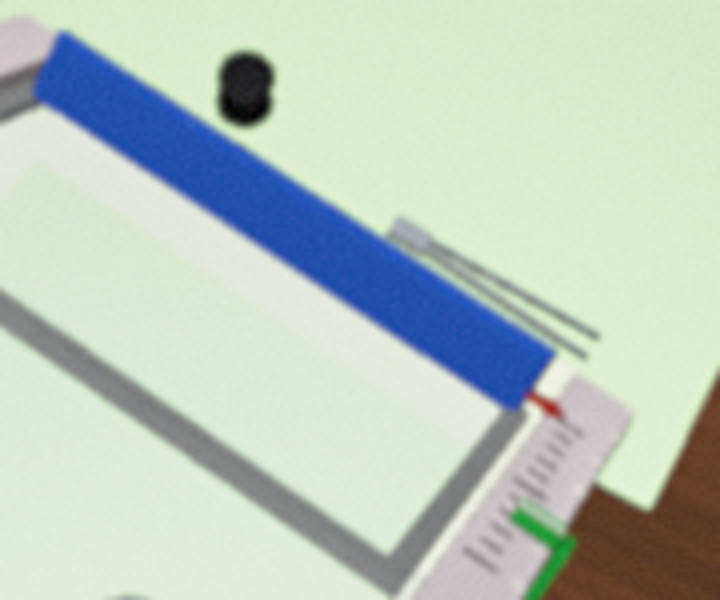

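View pics/top0d.png

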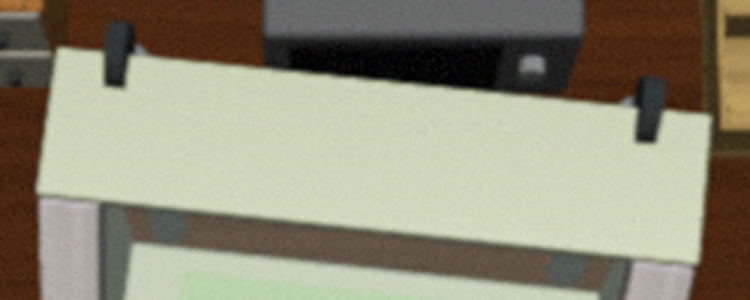

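```bash
cat >> h.py <<'E'
s2=np.sqrt(.5); U=np.array([s2,0,s2]); O=np.array([-s2,0,s2]); SILL=np.array([-.18,0,.05])
def hp(q,u,o,y): return SILL+(q+u)*U+o*O+np.array([0,y,0])
def tow(p,P):
    x,y,t=p[:3]; c,s=np.cos(t),np.sin(t)
    return np.array([[c,-s,0],[s,c,0],[0,0,1]])@P+[x,y,0]
CI={c:r.camera_info(c) for c in('side','top')}
def proj(c,X):
    i=CI[c]; K=np.array([[i['fx'],0,i['cx']],[0,i['fy'],i['cy']],[0,0,1]])
    return cv2.projectPoints(np.array([X],float),i['rvec'],i['tvec'],K,None)[0].ravel()
E
cat > fit.py <<'E'
from h import *
from scipy.optimize import least_squares
obs=[]
def W(u,o,y): return lambda p: hp(p[3],u,o,y)
def C(o,y): return lambda p: hp(p[4],.006,o,y)
def F(*P): return lambda p: np.array(P)
obs+= [('top',W(.006,.0115,.16),255,261.25,'arrow'),('side',W(.006,.0115,.16),410.75,264.5,'arrow'),
('top',C(.015,.166),250.75,221.5,'mark'),('side',C(.015,.166),398.75,288.75,'mark'),
('top',W(.0,.036,.1425),261.25,270.5,'lipbo'),('top',W(.0,.036,-.1425),397,286,'lipbo'),
('top',W(.012,.0,.1425),265.75,257.5,'lipti'),('top',W(.012,.0,-.1425),397.5,272.5,'lipti'),
('side',W(.012,.036,.1425),408.75,248,'lipto'),('side',W(.012,.036,-.1425),285.5,168,'lipto'),
('side',W(.012,.0,.1425),398.75,262.5,'lipti'),('side',W(.012,0,-.1425),279.25,184.5,'lipti'),
('top',F(.19,.19,.34),244,55.7,'bk'),('top',F(.19,-.19,.34),462.3,77.7,'bk'),('top',F(.11,.19,.34),237.3,104,'fr'),('top',F(.11,-.19,.34),457.7,127.3,'fr')]
f=lambda p: np.concatenate([proj(c,tow(p,g(p)))-[a,b] for c,g,a,b,_ in obs])
s=least_squares(f,[.6,0,0,.02,.08],loss='soft_l1',f_scale=2)
print(np.round(s.x,4))
for o,e in zip(obs,f(s.x).reshape(-1,2)): print(o[0],o[4],np.round(e,1))
np.save('p.npy',s.x)
p=s.x
for y in(.1425,0,-.1425): print('lip under outer/glass',y,tow(p,hp(p[3],0,.036,y)).round(3),tow(p,hp(p[3],0,0,y)).round(3))
print(np.degrees(p[2]),'up dir',tow([0,0,p[2]],U),'travel',p[4]-p[3])
E
python3 fit.py
```

```text
[ 0.6879 -0.0183 -0.1111  0.0561  0.1639]
top arrow [-1.3  0.1]
side arrow [-0.1 -1.1]
top mark [-0.7 -1.1]
side mark [ 0.2 -2.4]
top lipbo [-1.5  1.7]
top lipbo [0.1 2.5]
top lipti [-2.8 -0.8]
top lipti [0.2 0.2]
side lipto [-0.3  1. ]
side lipto [-2.3 -0.8]
side lipti [-0.1  1.4]
side lipti [-3.  -1.7]
top bk [-1.   0.4]
top bk [0.4 1.7]
top fr [-0.8 -4. ]
top fr [ 1.1 -3.1]
lip under outer/glass 0.1425 [0.539 0.142 0.115] [0.564 0.139 0.09 ]
lip under outer/glass 0 [0.523 0.    0.115] [ 0.548 -0.003  0.09 ]
lip under outer/glass -0.1425 [ 0.507 -0.142  0.115] [ 0.533 -0.144  0.09 ]
-6.362710957404161 up dir [ 0.70275118 -0.07836309  0.70710678] travel 0.1078122892666302
```

```bash
cat > geo.py <<'E'
from h import *
p=np.load('p.npy')
st=r.read_state(); Rc=R.from_quat(st['eef_rot']); print('cur',Rc.as_matrix().round(2).tolist(), st['ee_pos'].round(4) if hasattr(st['ee_pos'],'round') else st['ee_pos'])
yw=tow([0,0,p[2]],np.array([0,1.,0])); uw=tow([0,0,p[2]],U); ow=tow([0,0,p[2]],O)
for sg in(1,-1):
    Rt=R.from_matrix(np.c_[-ow,np.cross(sg*uw,-ow),sg*uw])
    d=(Rt*Rc.inv()).as_rotvec(degrees=True); print(sg,Rt.as_matrix().round(2).tolist(),d.round(1),np.linalg.norm(d).round(1))
for n,y in(('x',0),):
  for o in(.1,.02):
    for u in (-.025,0,.108): print('tcp q+%g out%g'%(u,o),tow(p,hp(p[3],u,o,y)).round(4))
E
python3 geo.py; python3 - <<'E'
from h import *
def ray(c,px,z):
    i=CI[c]; Rm=cv2.Rodrigues(i['rvec'])[0]; t=i['tvec']; o=-Rm.T@t
    d=Rm.T@np.array([(px[0]-i['cx'])/i['fx'],(px[1]-i['cy'])/i['fy'],1]); return (o+d*(z-o[2])/d[2]).round(3)
print('loupe',ray('top',(360,315),.032),'tweez',ray('top',(285,302),0),'press',ray('top',(151,273),0.),'press top',ray('top',(110,280),.2), ray('side',(583,302),.2))
E
```

```text
cur [[0.0, 0.45, 0.9], [0.0, 0.9, -0.45], [-1.0, 0.0, 0.0]] [0.2784 0.5596 0.2193]
1 [[0.7, 0.11, 0.7], [-0.08, 0.99, -0.08], [-0.71, 0.0, 0.71]] [-12.8 -43.4  19. ] 49.1
-1 [[0.7, -0.11, -0.7], [-0.08, -0.99, 0.08], [-0.71, -0.0, -0.71]] [  60.1  -17.7 -148.8] 161.5
tcp q+-0.025 out0.1 [0.4606 0.007  0.1427]
tcp q+0 out0.1 [0.4782 0.0051 0.1604]
tcp q+0.108 out0.1 [ 0.5541 -0.0034  0.2367]
tcp q+-0.025 out0.02 [0.5169 0.0007 0.0861]
tcp q+0 out0.02 [ 0.5344 -0.0012  0.1038]
tcp q+0.108 out0.02 [ 0.6103 -0.0097  0.1802]
loupe [ 0.452 -0.07   0.032] tweez [0.479 0.098 0.   ] press [0.543 0.408 0.   ] press top [0.516 0.417 0.2  ] [0.522 0.42  0.2  ]
```

```bash
python3 -m pendant '[{"translation":[0,0,4],"angular":[0,0,0],"hand":-1},{"translation":[0,0,5],"angular":[0,0,0],"hand":-1},{"translation":[0,-1,5],"angular":[0,0,0],"hand":-1},{"translation":[0.5,-3.4,1],"angular":[0,0,0],"hand":-1},{"translation":[1,-3.4,0],"angular":[-1.6,-5.4,2.4],"hand":-1},{"translation":[1,-3.4,0],"angular":[-1.6,-5.4,2.4],"hand":-1},{"translation":[1,-3.4,0],"angular":[-1.6,-5.4,2.4],"hand":-1},{"translation":[1,-3.4,0],"angular":[-1.6,-5.4,2.4],"hand":-1},{"translation":[1,-3.4,0],"angular":[-1.6,-5.4,2.4],"hand":-1},{"translation":[1,-3.4,0],"angular":[-1.6,-5.4,2.4],"hand":-1},{"translation":[1,-3.4,0],"angular":[-1.6,-5.4,2.4],"hand":-1},{"translation":[1,-3.4,0],"angular":[-1.6,-5.4,2.4],"hand":-1},{"translation":[1,-3.4,0],"angular":[0,0,0],"hand":-1},{"translation":[0,0,0],"angular":[0,0,0],"hand":-1},{"translation":[0,0,0],"angular":[0,0,0],"hand":-1}]' 10; python3 geo.py; python3 -c "
from h import *
s=r.read_state();print(np.round(s['joint_positions'],2),s['time'])"
```

```text
time: 2.55
ee_pos: [0.3758, 0.2127, 0.3681]
eef_rot: [0.02, 0.384, -0.053, 0.922]
ft_force: [-0.1, 0.1, 0.6]
width: 0.0009
cur [[0.7, 0.11, 0.71], [-0.08, 0.99, -0.08], [-0.71, -0.0, 0.7]] [0.3758 0.2127 0.3681]
1 [[0.7, 0.11, 0.7], [-0.08, 0.99, -0.08], [-0.71, 0.0, 0.71]] [ 0.2 -0.2  0.2] 0.4
-1 [[0.7, -0.11, -0.7], [-0.08, -0.99, 0.08], [-0.71, -0.0, -0.71]] [-126.2   14.5  127.5] 180.0
tcp q+-0.025 out0.1 [0.4606 0.007  0.1427]
tcp q+0 out0.1 [0.4782 0.0051 0.1604]
tcp q+0.108 out0.1 [ 0.5541 -0.0034  0.2367]
tcp q+-0.025 out0.02 [0.5169 0.0007 0.0861]
tcp q+0 out0.02 [ 0.5344 -0.0012  0.1038]
tcp q+0.108 out0.02 [ 0.6103 -0.0097  0.1802]
[-0.99 -0.5  -0.18  2.13  0.68  1.3   0.19] 2.55
```

```bash
python3 -m pendant '[{"translation":[2,-2.5,-1.5],"angular":[0,0,0],"hand":-1},{"translation":[2,-3,-2],"angular":[0,0,0],"hand":-1},{"translation":[1,-3,-3],"angular":[0,0,0],"hand":-1},{"translation":[1,-3,-3.4],"angular":[0,0,0],"hand":-1},{"translation":[1,-3,-4],"angular":[0,0,0],"hand":-1},{"translation":[0.5,-3,-4],"angular":[0,0,0],"hand":-1},{"translation":[0.5,-2,-3],"angular":[0,0,0],"hand":-1},{"translation":[0,-1,-2],"angular":[0,0,0],"hand":-1},{"translation":[0,0,0],"angular":[0,0,0],"hand":-1},{"translation":[0,0,0],"angular":[0,0,0],"hand":-1}]'; python3 - <<'E'
from h import *
s=r.read_state();print(np.round(s['joint_positions'],2),s['time'])
save('side','side1'); save('wrist','wrist1');save('top','top1')
E
```

```text
time: 3.55
ee_pos: [0.4648, 0.0824, 0.2098]
eef_rot: [0.014, 0.397, -0.057, 0.916]
ft_force: [-1.0, 0.0, -0.0]
width: 0.0005
[ 0.08 -0.5  -0.57  2.41  0.32  0.56  0.73] 3.55
```

View pics/side1.png

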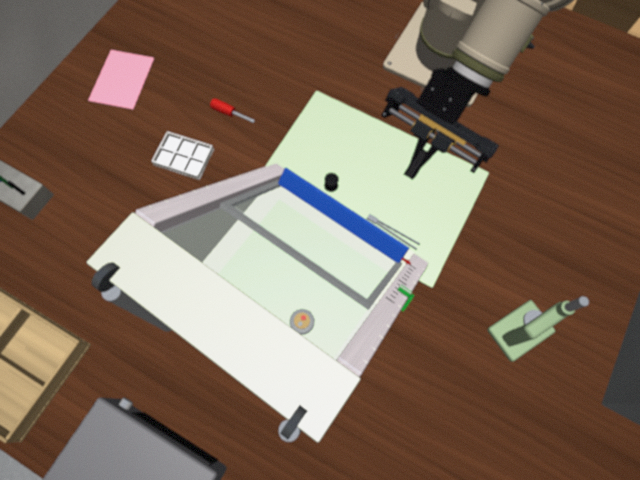

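View pics/wrist1.png

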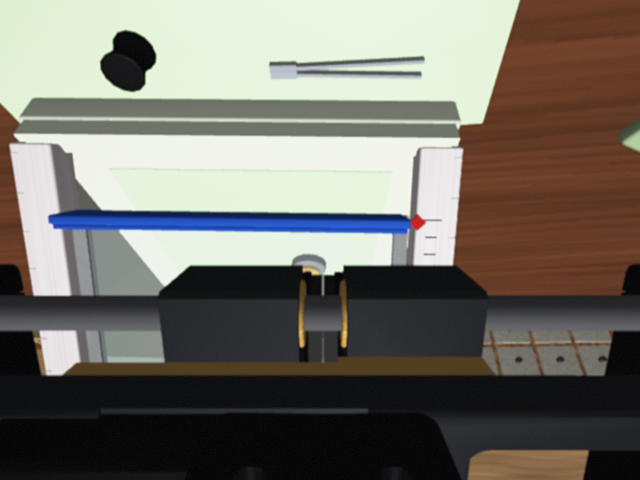

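View pics/top1.png

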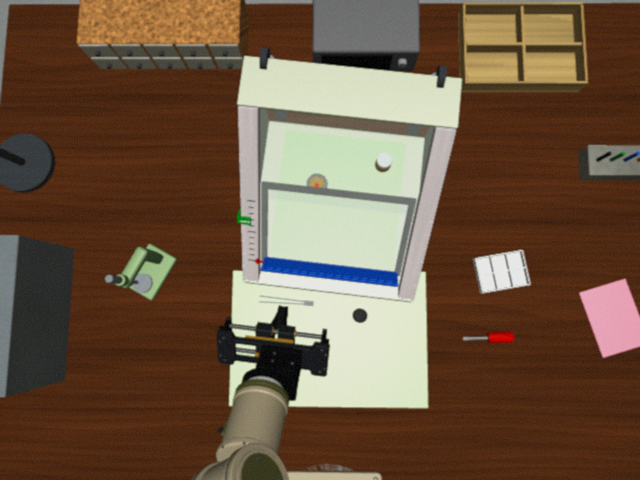

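```bash
python3 -m pendant '[{"translation":[0.5,-2,0],"angular":[0.8,7.4,0],"hand":-1},{"translation":[0.5,-2,0],"angular":[0.8,7.4,0],"hand":-1},{"translation":[0,-2,0],"angular":[0,0,0],"hand":-1},{"translation":[0,-2,-1],"angular":[0,0,0],"hand":-1},{"translation":[0,0,-2],"angular":[0,0,0],"hand":-1},{"translation":[0,0,-2],"angular":[0,0,0],"hand":-1},{"translation":[0,0,0],"angular":[0,0,0],"hand":-1}]'; python3 geo.py; python3 - <<'E'
from h import *
s=r.read_state();print(np.round(s['joint_positions'],2),s['time'])
E
```

```text
time: 4.4
ee_pos: [0.4731, 0.0035, 0.1563]
eef_rot: [0.018, 0.515, -0.051, 0.855]
ft_force: [0.2, 0.3, 1.2]
width: 0.0006
cur [[0.46, 0.11, 0.88], [-0.07, 0.99, -0.08], [-0.88, -0.02, 0.47]] [0.4731 0.0035 0.1563]
1 [[0.7, 0.11, 0.7], [-0.08, 0.99, -0.08], [-0.71, 0.0, 0.71]] [ -0.6 -17.1  -0.1] 17.1
-1 [[0.7, -0.11, -0.7], [-0.08, -0.99, 0.08], [-0.71, -0.0, -0.71]] [-105.6   13.2  144. ] 179.0
tcp q+-0.025 out0.1 [0.4606 0.007  0.1427]
tcp q+0 out0.1 [0.4782 0.0051 0.1604]
tcp q+0.108 out0.1 [ 0.5541 -0.0034  0.2367]
tcp q+-0.025 out0.02 [0.5169 0.0007 0.0861]
tcp q+0 out0.02 [ 0.5344 -0.0012  0.1038]
tcp q+0.108 out0.02 [ 0.6103 -0.0097  0.1802]
[-0.   -0.29 -0.2   2.32  0.18  0.65  1.14] 4.4
```

```bash
python3 -m pendant '[{"translation":[0,0,-2.5],"angular":[0,0,0],"hand":-1},{"translation":[0,0,-2.5],"angular":[0,0,0],"hand":-1},{"translation":[0.5,0,-1.5],"angular":[0,0,0],"hand":-1},{"translation":[0,0,0],"angular":[0,0,0],"hand":-1}]'; python3 - <<'E'
from h import *
s=r.read_state();print(np.round(s['joint_positions'],2),s['time'])
save('side','side2'); save('wrist','wrist2');save('top','top2')
E
```

```text
time: 4.8
ee_pos: [0.4792, 0.0032, 0.0929]
eef_rot: [0.018, 0.514, -0.052, 0.856]
ft_force: [0.3, 0.6, 0.3]
width: 0.0003
[ 0.04 -0.17 -0.26  2.38  0.28  0.48  1.02] 4.8
```

View pics/side2.png

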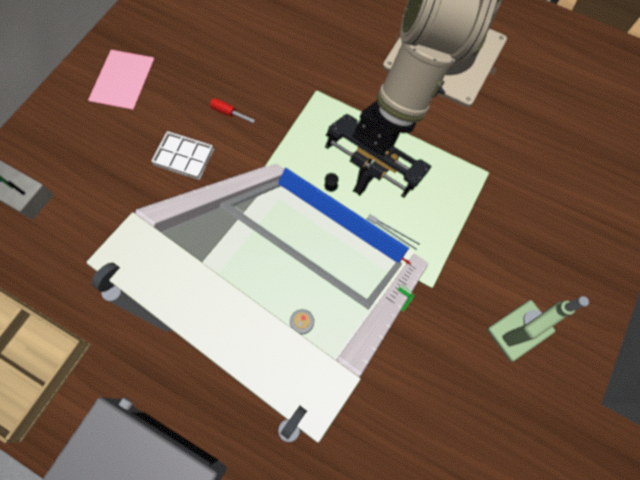

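View pics/wrist2.png

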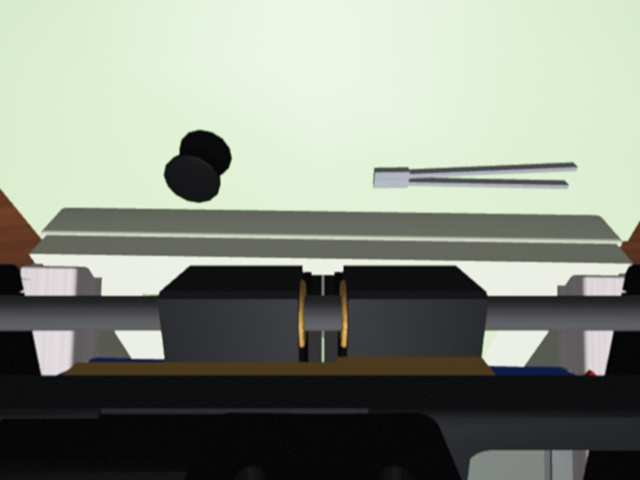

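View pics/top2.png

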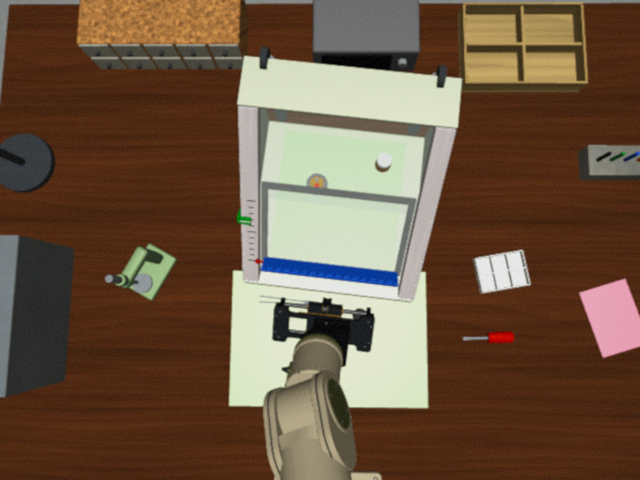

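```bash
python3 -m pendant '[{"translation":[0.8,0,0],"angular":[0,0,0],"hand":-1},{"translation":[0.8,0,0],"angular":[-0.5,-5,0],"hand":-1},{"translation":[1,0,-0.2],"angular":[-0.5,-5,0],"hand":-1},{"translation":[0,0,0],"angular":[-0.5,-5,0],"hand":-1},{"translation":[0,0,0],"angular":[0,0,0],"hand":-1}]'; cat > uo.py <<'E'
from h import *
p=np.load('p.npy')
s=r.read_state();print(np.round(s['joint_positions'],2),s['time'],'F',np.round(s['ft_force'],1))
Rh=R.from_euler('z',p[2]).as_matrix(); X=Rh.T@(s['ee_pos']-np.array([p[0],p[1],0])); d=X-SILL
print('tcp u,o,y', (d@U-p[3]).round(4),(d@O).round(4),d[1].round(4)); M=Rh.T@R.from_quat(s['eef_rot']).as_matrix(); print('tilt from vertical',np.degrees(np.arctan2(M[0,0],-M[2,0])).round(1),'yaw err',M[1,0].round(3))
E
python3 uo.py; python3 -c "
from h import *
save('side','side3');save('top','top3')"
```

```text
time: 5.45
ee_pos: [0.5007, 0.0066, 0.1047]
eef_rot: [0.024, 0.458, -0.048, 0.887]
ft_force: [0.8, -1.5, 0.0]
width: 0.0003
[ 0.41 -0.2  -0.61  2.41  0.26  0.31  1.02] 5.45 F [ 0.8 -1.5  0. ]
tcp u,o,y -0.0237 0.045 0.004
tilt from vertical 35.4 yaw err 0.001
```

View pics/side3.png

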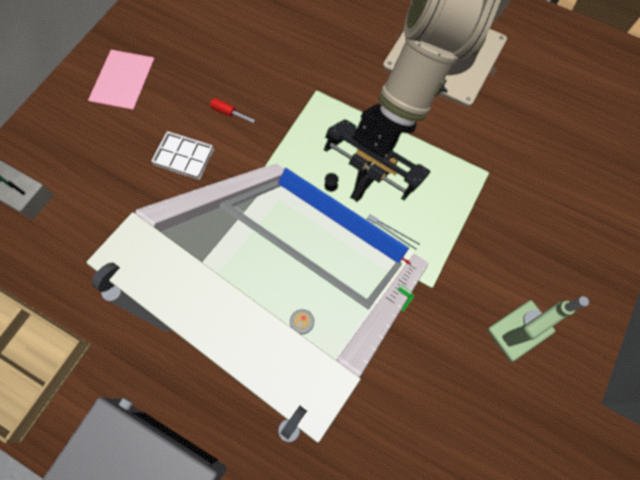

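```bash
python3 -m pendant '[{"translation":[0.5,0,-0.6],"angular":[0,0,0],"hand":-1},{"translation":[0.5,0,-0.6],"angular":[0,0,0],"hand":-1},{"translation":[0,0,0],"angular":[0,0,0],"hand":-1}]'; python3 uo.py;  python3 -m pendant '[{"translation":[0.56,-0.06,0.56],"angular":[0,0,0],"hand":-1},{"translation":[0.56,-0.06,0.56],"angular":[0,0,0],"hand":-1},{"translation":[0.56,-0.06,0.56],"angular":[0,0,0],"hand":-1},{"translation":[0.56,-0.06,0.56],"angular":[0,0,0],"hand":-1}]'; python3 uo.py; python3 -c "
from h import *
save('side','side4');save('top','top4')"
```

```text
time: 5.85
ee_pos: [0.5099, 0.0089, 0.0909]
eef_rot: [0.023, 0.459, -0.046, 0.887]
ft_force: [-0.2, -0.5, -0.7]
width: 0.0008
[ 0.47 -0.13 -0.67  2.4   0.38  0.28  0.91] 5.85 F [-0.2 -0.5 -0.7]
tcp u,o,y -0.0271 0.0289 0.0073
tilt from vertical 35.2 yaw err 0.004
time: 6.25
ee_pos: [0.5322, 0.006, 0.114]
eef_rot: [0.023, 0.459, -0.046, 0.887]
ft_force: [-2.8, 2.7, -1.7]
width: 0.0004
[ 0.45 -0.12 -0.63  2.34  0.31  0.33  1.  ] 6.25 F [-2.8  2.7 -1.7]
tcp u,o,y 0.0051 0.0293 0.007
tilt from vertical 35.3 yaw err 0.004
```

View pics/side4.png

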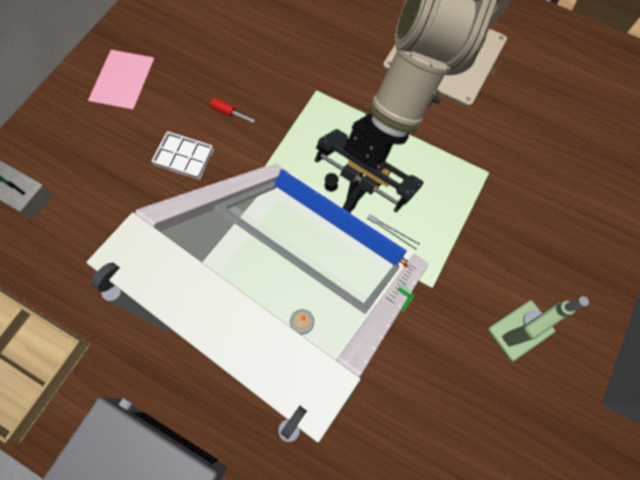

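View pics/top4.png

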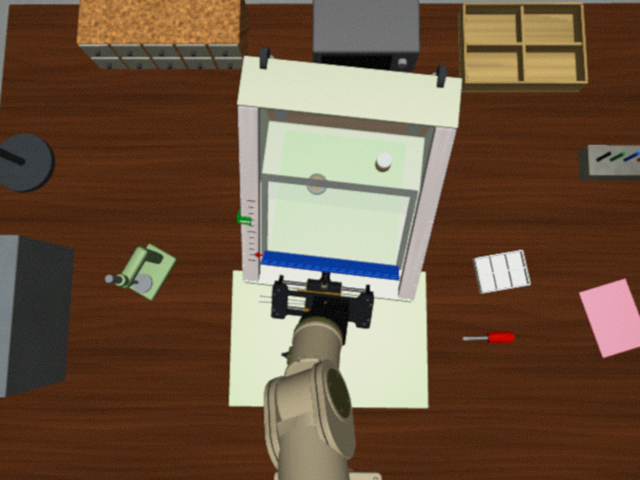

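```bash
python3 -m pendant '[{"translation":[0.56,-0.06,0.56],"angular":[0,0,0],"hand":-1},{"translation":[0.56,-0.06,0.56],"angular":[0,0,0],"hand":-1},{"translation":[0.56,-0.06,0.56],"angular":[0,0,0],"hand":-1},{"translation":[0.56,-0.06,0.56],"angular":[0,0,0],"hand":-1},{"translation":[0.56,-0.06,0.56],"angular":[0,0,0],"hand":-1},{"translation":[0.56,-0.06,0.56],"angular":[0,0,0],"hand":-1},{"translation":[0.56,-0.06,0.56],"angular":[0,0,0],"hand":-1},{"translation":[0.56,-0.06,0.56],"angular":[0,0,0],"hand":-1},{"translation":[0,0,0],"angular":[0,0,0],"hand":-1}]'; python3 uo.py; python3 - <<'E'
from h import *
for c in('side','top'):
    a=save(c,c+'5')[:,:,::-1]
    y,x=(190,220) if c=='top' else (230,360)
    cv2.imwrite('pics/%s5c.png'%c,cv2.resize(a[y:y+100,x:x+120],None,fx=6,fy=6,interpolation=cv2.INTER_CUBIC))
    for n in ('arrow','mark'): print(c,n,[(np.round(d['point'],1),round(d['confidence'],2)) for d in r.mark_of(c,n)[:2]])
E
```

```text
time: 7.25
ee_pos: [0.5784, 0.0008, 0.16]
eef_rot: [0.024, 0.458, -0.046, 0.888]
ft_force: [0.1, -1.0, 0.0]
width: 0.0004
[ 0.44 -0.09 -0.59  2.2   0.26  0.43  1.1 ] 7.25 F [ 0.1 -1.   0. ]
tcp u,o,y 0.0704 0.029 0.0069
tilt from vertical 35.4 yaw err 0.004
side arrow [(array([279.5, 399. ]), 0.76)]
side mark [(array([286. , 397.9]), 0.61)]
top arrow [(array([226.1, 252.1]), 0.92)]
top mark [(array([220.2, 251.8]), 0.54)]
```

View pics/side5c.png

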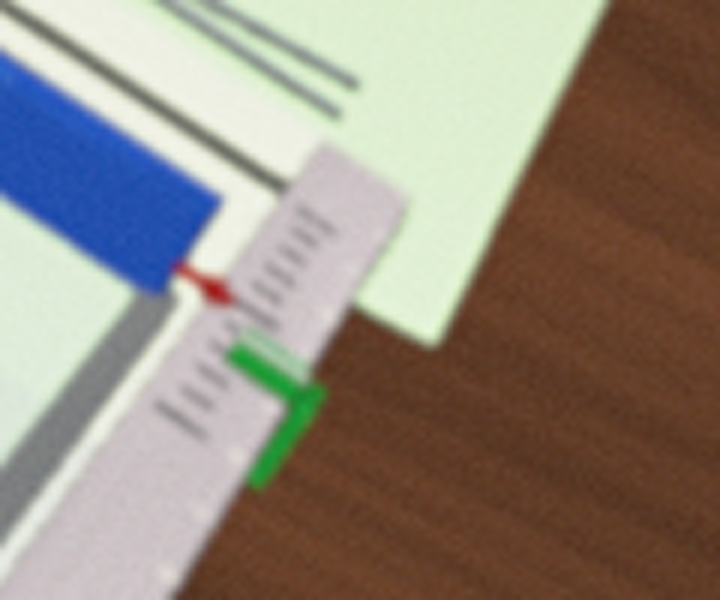

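View pics/top5c.png

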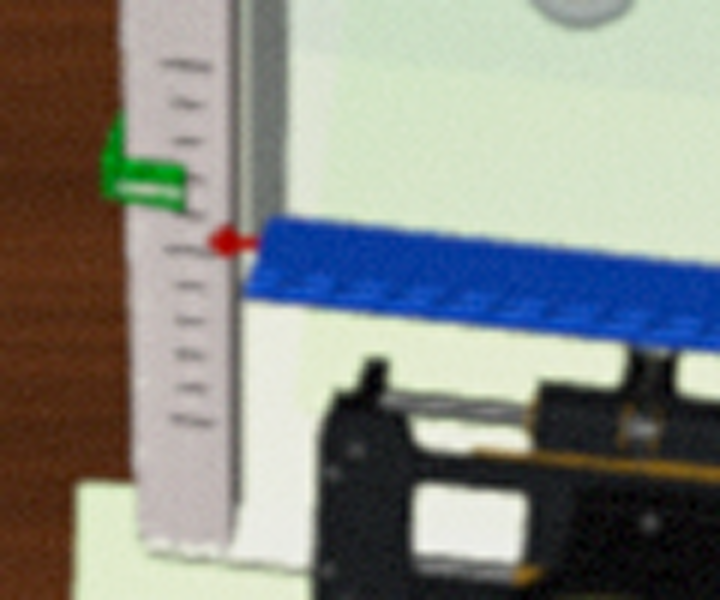

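View pics/side5.png

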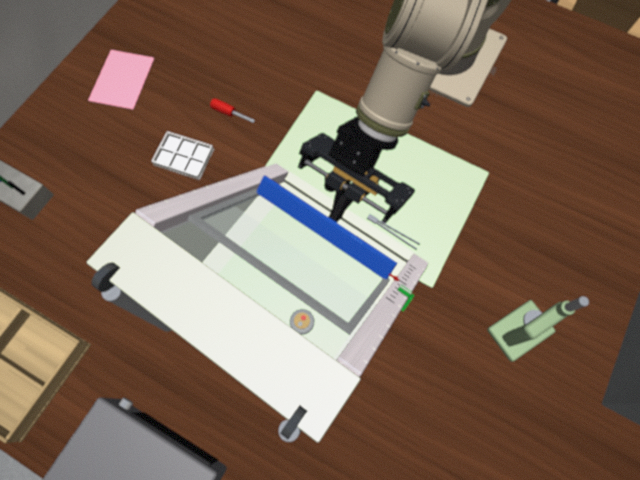

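```bash
python3 - <<'E'
from h import *
p=np.load('p.npy')
m=p[4]
for c,ar,wl in(('top',(254.7,230),(251,221.7)),('side',(399.5,280),(401,216+0))):
  for q in(m-.035,m-.03,m-.025,m-.02,m-.015,m):
    a=proj(c,tow(p,hp(q,.006,.0115,.16))); k=proj(c,tow(p,hp(m,.006,.015,.166)));
    e=[proj(c,tow(p,hp(m,.006+d,o,.166))).round(1).tolist() for d,o in((-.008,.015),(.008,.015),(.008,.008))]
    print(c,round(q-m,3),'arrow',a.round(1),'white',k.round(1),'a-w',(a-k).round(1),'clip low,up,upback',e)
E
```

```text
top -0.035 arrow [253.5 233.8] white [250.  220.4] a-w [ 3.5 13.4] clip low,up,upback [[250.1, 223.7], [250.0, 217.1], [250.7, 215.1]]
top -0.03 arrow [253.5 231.9] white [250.  220.4] a-w [ 3.5 11.4] clip low,up,upback [[250.1, 223.7], [250.0, 217.1], [250.7, 215.1]]
top -0.025 arrow [253.5 229.9] white [250.  220.4] a-w [3.4 9.5] clip low,up,upback [[250.1, 223.7], [250.0, 217.1], [250.7, 215.1]]
top -0.02 arrow [253.5 227.9] white [250.  220.4] a-w [3.4 7.5] clip low,up,upback [[250.1, 223.7], [250.0, 217.1], [250.7, 215.1]]
top -0.015 arrow [253.4 225.9] white [250.  220.4] a-w [3.4 5.4] clip low,up,upback [[250.1, 223.7], [250.0, 217.1], [250.7, 215.1]]
top 0.0 arrow [253.4 219.7] white [250.  220.4] a-w [ 3.4 -0.7] clip low,up,upback [[250.1, 223.7], [250.0, 217.1], [250.7, 215.1]]
side -0.035 arrow [400.4 278. ] white [399.  286.4] a-w [ 1.4 -8.4] clip low,up,upback [[400.2, 284.5], [397.7, 288.3], [395.6, 291.4]]
side -0.03 arrow [399.6 279.1] white [399.  286.4] a-w [ 0.6 -7.3] clip low,up,upback [[400.2, 284.5], [397.7, 288.3], [395.6, 291.4]]
side -0.025 arrow [398.8 280.2] white [399.  286.4] a-w [-0.2 -6.2] clip low,up,upback [[400.2, 284.5], [397.7, 288.3], [395.6, 291.4]]
side -0.02 arrow [398.1 281.3] white [399.  286.4] a-w [-0.9 -5.1] clip low,up,upback [[400.2, 284.5], [397.7, 288.3], [395.6, 291.4]]
side -0.015 arrow [397.3 282.4] white [399.  286.4] a-w [-1.7 -3.9] clip low,up,upback [[400.2, 284.5], [397.7, 288.3], [395.6, 291.4]]
side 0.0 arrow [394.9 285.9] white [399.  286.4] a-w [-4.1 -0.5] clip low,up,upback [[400.2, 284.5], [397.7, 288.3], [395.6, 291.4]]
```

```bash
python3 -m pendant '[{"translation":[0.35,-0.04,0.35],"angular":[0,0,0],"hand":-1},{"translation":[0.35,-0.04,0.35],"angular":[0,0,0],"hand":-1},{"translation":[0.35,-0.04,0.35],"angular":[0,0,0],"hand":-1},{"translation":[0,0,0],"angular":[0,0,0],"hand":-1}]'; python3 uo.py; python3 - <<'E'
from h import *
for c in('side','top'):
    a=save(c,c+'6')[:,:,::-1]
    y,x=(205,230) if c=='top' else (265,375)
    cv2.imwrite('pics/%s6c.png'%c,cv2.resize(a[y:y+40,x:x+50],None,fx=14,fy=14,interpolation=cv2.INTER_CUBIC))
    for n in ('arrow','mark'): print(c,n,[(np.round(d['point'],1),round(d['confidence'],2)) for d in r.mark_of(c,n)[:2]])
E
```

```text
time: 7.95
ee_pos: [0.5881, -0.0003, 0.1697]
eef_rot: [0.023, 0.458, -0.046, 0.887]
ft_force: [-0.9, -0.2, 0.3]
width: 0.0007
[ 0.44 -0.08 -0.58  2.16  0.25  0.45  1.12] 7.95 F [-0.9 -0.2  0.3]
tcp u,o,y 0.0842 0.0289 0.0068
tilt from vertical 35.3 yaw err 0.004
side arrow []
side mark [(array([287.2, 397.1]), 0.62)]
top arrow []
top mark [(array([219.9, 253.3]), 0.62), (array([270.5, 499.5]), 0.23)]
```

View pics/side6c.png

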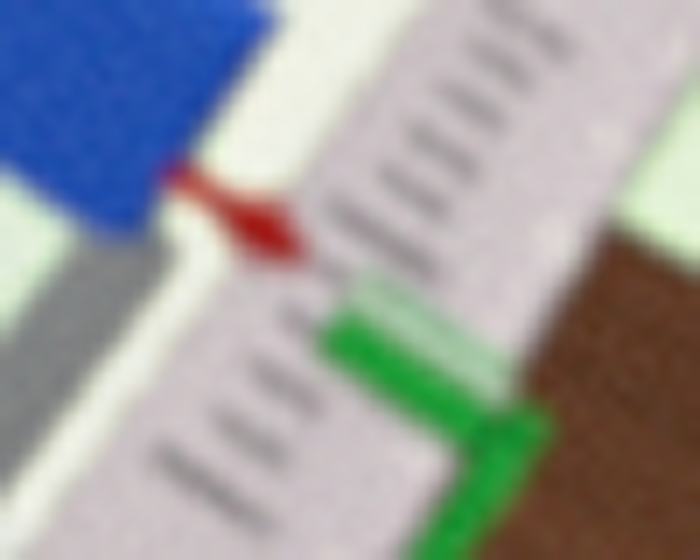

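View pics/top6c.png

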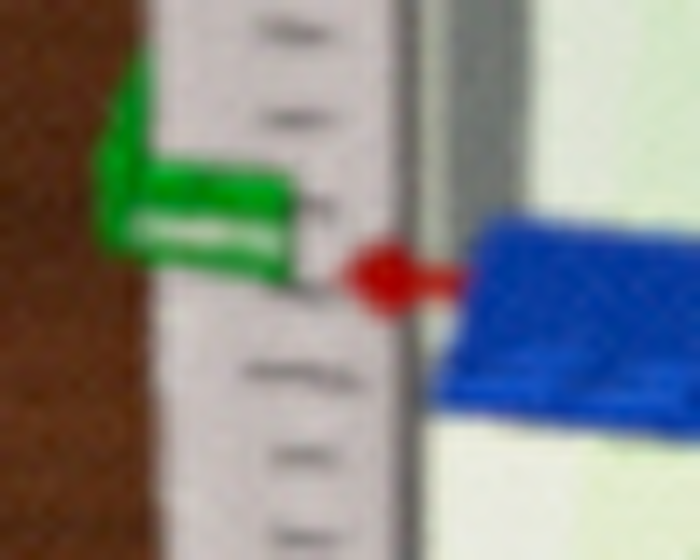

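```bash
python3 -m pendant '[{"translation":[0.25,-0.03,0.25],"angular":[0,0,0],"hand":-1},{"translation":[0.25,-0.03,0.25],"angular":[0,0,0],"hand":-1},{"translation":[0,0,0],"angular":[0,0,0],"hand":-1},{"translation":[0,0,0],"angular":[0,0,0],"hand":-1}]'; python3 uo.py; python3 - <<'E'
from h import *
for c in('side','top'):
    a=save(c,c+'7')[:,:,::-1]
    y,x=(205,230) if c=='top' else (265,375)
    cv2.imwrite('pics/%s7c.png'%c,cv2.resize(a[y:y+40,x:x+50],None,fx=14,fy=14,interpolation=cv2.INTER_CUBIC))
E
```

```text
time: 8.65
ee_pos: [0.5926, -0.0008, 0.1742]
eef_rot: [0.023, 0.459, -0.046, 0.887]
ft_force: [0.0, 0.5, -1.2]
width: -0.0
[ 0.44 -0.07 -0.58  2.15  0.25  0.47  1.13] 8.65 F [ 0.   0.5 -1.2]
tcp u,o,y 0.0907 0.0289 0.0069
tilt from vertical 35.3 yaw err 0.004
```

View pics/side7c.png

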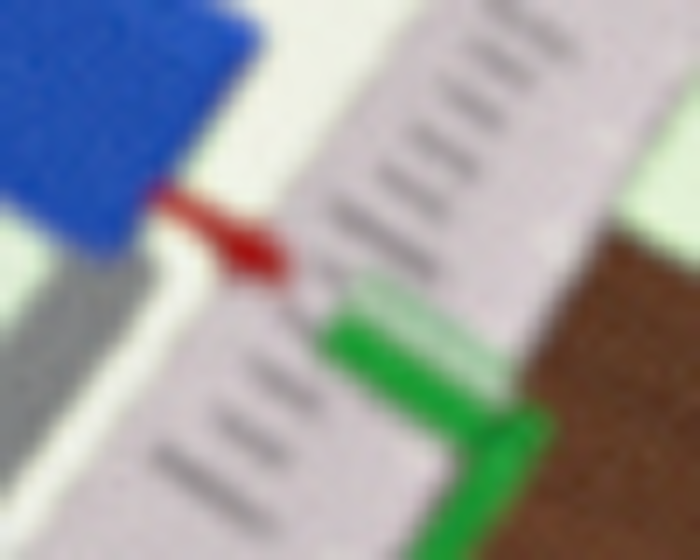

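View pics/top7c.png

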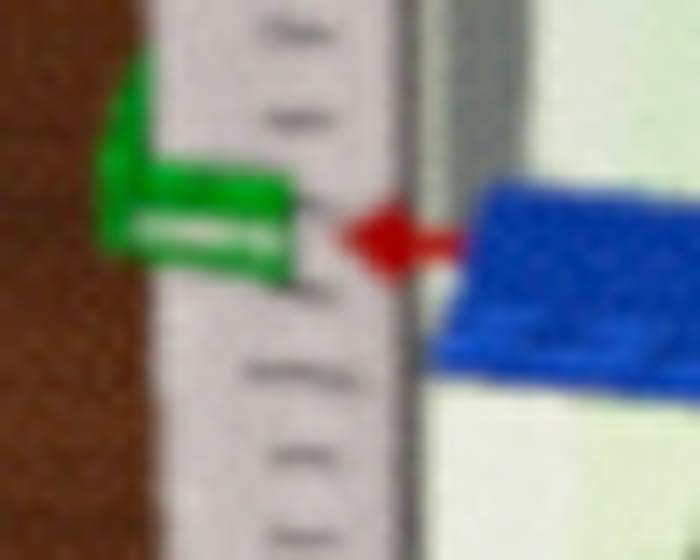

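View pics/side7.png

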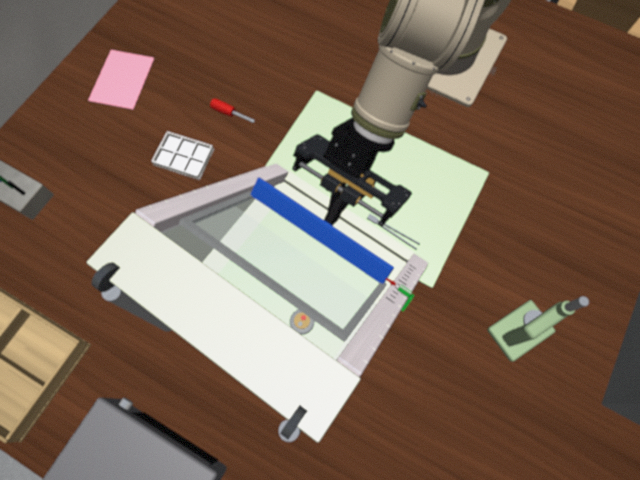

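```bash
python3 -m pendant '[{"translation":[-0.5,0.05,-0.5],"angular":[0,0,0],"hand":-1},{"translation":[-0.6,0.06,-0.6],"angular":[0,0,0],"hand":-1},{"translation":[-0.6,0.06,-0.6],"angular":[0,0,0],"hand":-1},{"translation":[-1.5,0.1,1.5],"angular":[0,0,0],"hand":-1},{"translation":[-2,0.1,2],"angular":[0,0,0],"hand":-1},{"translation":[-2,0.1,2.5],"angular":[0,0,0],"hand":-1},{"translation":[-1,0,3],"angular":[0,0,0],"hand":-1},{"translation":[-1,0,3],"angular":[0,0,0],"hand":-1},{"translation":[-1,0,3],"angular":[0,0,0],"hand":-1},{"translation":[0,0,0],"angular":[0,0,0],"hand":-1},{"translation":[0,0,0],"angular":[0,0,0],"hand":-1}]'; python3 uo.py; python3 - <<'E'
from h import *
for c in('side','top'):
    a=save(c,c+'8')[:,:,::-1]
    y,x=(205,230) if c=='top' else (265,375)
    cv2.imwrite('pics/%s8c.png'%c,cv2.resize(a[y:y+40,x:x+50],None,fx=14,fy=14,interpolation=cv2.INTER_CUBIC))
E
```

```text
time: 9.85
ee_pos: [0.4902, 0.0038, 0.307]
eef_rot: [0.023, 0.458, -0.046, 0.887]
ft_force: [-0.7, 0.5, 0.2]
width: 0.0006
[ 0.32 -0.47 -0.39  2.15 -0.08  0.83  1.41] 9.85 F [-0.7  0.5  0.2]
tcp u,o,y 0.1122 0.1951 0.0001
tilt from vertical 35.4 yaw err 0.003
```

View pics/side8c.png

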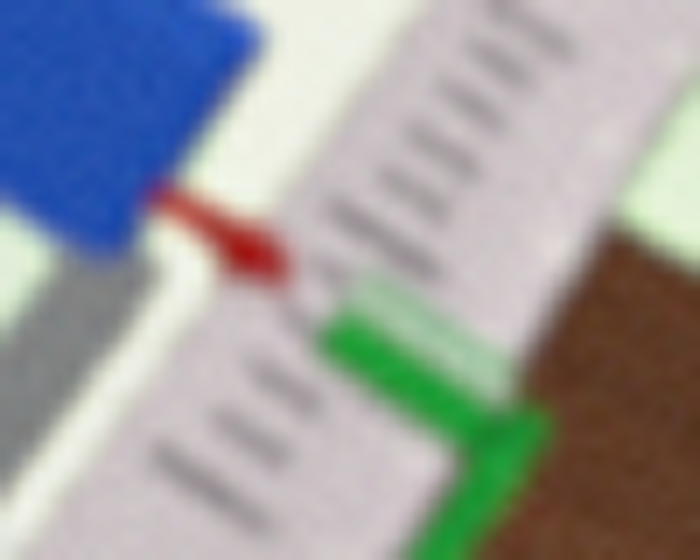

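View pics/top8c.png

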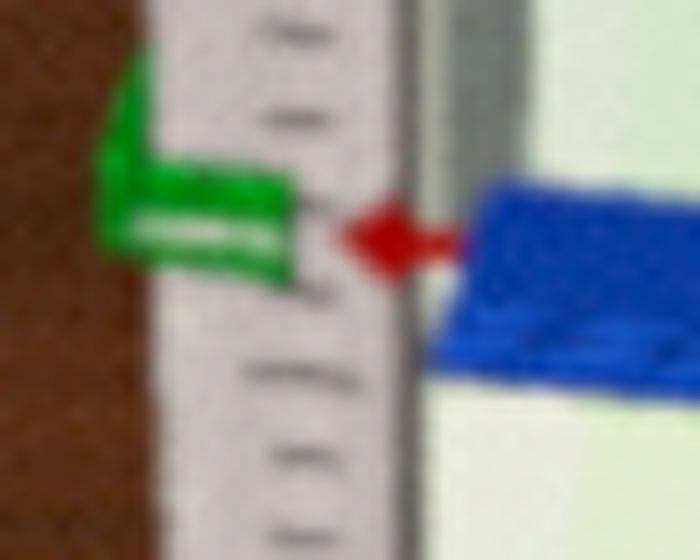

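View pics/top8.png

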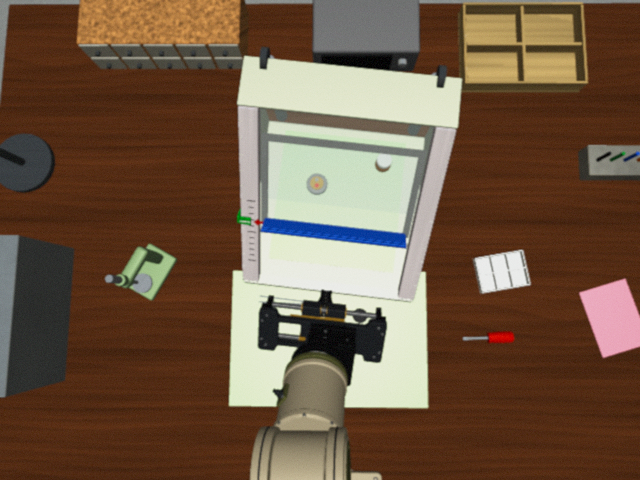

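View pics/side8.png

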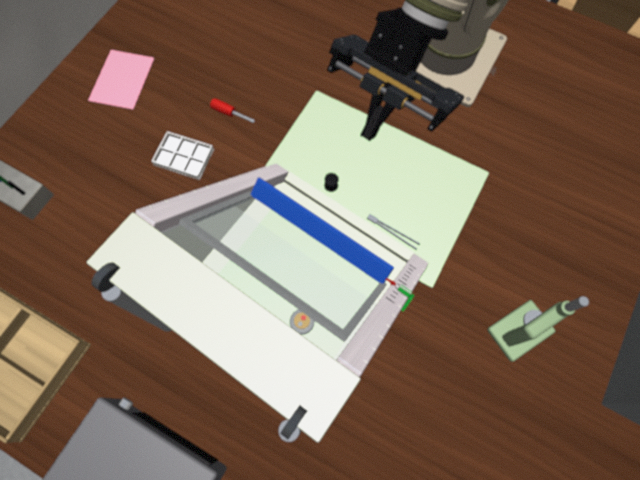

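The window stayed put after release: the arrow tip is at about (254, 222) in the top view, level with the clip's white line at (250, 222). The loupe, tweezers, tray and press haven't moved. I'm handing in.

```bash
python3 -c "
from h import *
print(r.close_job())"
```

```text
the job is handed in; nothing more can be done
None
```

The window is pushed up to the green clip, the fingers are clear of it, and the job is handed in; close_job gives no verdict.

I pushed with the closed fingertips from beneath the lip, moving the window about 100 mm along the slope, then backed the fingers down and away. This took about 10 s of the 32 s.

**Final check:** after release, both cameras show the arrow within about 1.5 mm of the clip's middle; the limit is 8 mm. The window did not move when I let go. The clip and loose things look unmoved against the first pictures; the jar is only in the top view. The arm is clear, and the force reading is at noise level.

**What failed or disagreed:**
- **Tool angle:** the arm could not reach a pose square to the slope because joints 2 and 4 were at their limits. I pushed at about 35° from vertical instead of 45°.
- **Travel estimate:** my first estimate was about 108 mm, while close-up comparison of the arrow and clip gave about 100 mm. I went by the close-ups.
- **Arrow detection:** the trained network lost the arrow near the clip, so the last positions were read from enlarged pictures.

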